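Free a power module that has tipped and wedged in its bay

ROBOT

A 6-joint arm with a two-finger parallel gripper is mounted at the origin on the work surface. World frame = base frame: x ahead of the robot, y to its left, z up, the work surface at z = 0. Lengths are in m, angles in rad, forces in N, time in s.
With the tool pointing down it reaches from about 0.425 to 1.125 m from the base axis. Payload 14.9 kg.
Tool frame: the origin (TCP) lies between the finger pads; the fingertips stand 17 mm ahead of it and the grasp point (between the pads) lies 2 mm behind it (ctrl.finger_overhang is the distance from the TCP to the fingertips, in m); z points along the fingers, y is the line along which they close (so a half turn about z gives the same grasp; the last joint's range is limited). The gripper opens to 91 mm and grips with 3 to 60 N. Pads are 32 mm wide; open, the fingers measure 118 mm over their backs; the gripper's body (76 mm by 178 mm) begins 60 mm behind the grasp point.
Start: joints at [-1.142, 0.379, 1.734, -0, 1.028, -0.033], TCP at [0.312, -0.627, 0.231] pointing down, gripper open.
Joint ranges: [-2.77, 2.77], [-0.74, 2.19], [0, 2.66], [-1.06, 4.2], [0.31, 2.87], [-3.08, 3.08]. Speed limits (rad/s): [1.89, 1.89, 2.39, 3.14, 3.14, 3.14].

INTERFACE

Orientations are given as a unit quaternion [x, y, z, w].
In Python, from workcell import ctrl, get_image gives the robot as it stands. The module is installed in compiled form; this text tells all that it offers.
- The arm moves only by the tool play_rows, never from a script. Its arguments are lists of equal length, an entry for each row: "jaw": the closure, from 0 (fully open) to 1 (shut); "translation": the shift along the tool's x, y, z in cm, a list of three; "turn": the turn about the tool's z in degrees. A call has 1 to 8 rows; each row shifts and turns the commanded pose from where the row before left it, along the tool's axes as they then stand; what a row does not reach is not made up. A row lasts 1/12 s, in which the tool goes at most 41.7 mm and 7.16 degrees, less where a joint would pass 70% of its speed; a pose out of reach is approached as far as the arm can. A call with a gripper value outside its range is refused whole. The fingers move at their own pace and stop on an object; "grip_force" is the grip in N (left out, the last holds). Time passes only in rows, so rows that do not move let the fingers close. It gives the time, the measured TCP pose, the force, the opening and the grip force at its end, in the units of the state.
- ctrl.sense(): the state, without advancing time (a new reading comes with each control period).
- get_image(name): name is "scene" or "top" or "wrist"; returns a dict with "pixels" (420x560x3 uint8, red, green, blue), "fx", "fy", "cx", "cy" (pixels), "R" (3x3) and "t" (3): a world point X has camera coordinates R X + t; the wrist camera has in their place "tool_from_camera" (4x4, takes a point from camera to tool coordinates, whose origin is the TCP and whose axes are the flange's). Camera axes: x right, y down, z forward; pixel columns grow to the right and rows downward; lengths in m; the calibration is good to about 2 mm. A picture is of the moment at which its call begins: read the wrist's pose just before it. There is no depth.
- ctrl.job_done(): hands the job in; it is judged then, once.
The state is a dict: "time_s": time; "joints": joint angles; "qvel": joint speeds; "tau": joint torques, N m; "tcp_pos": TCP position; "eef_rot": TCP orientation; "wrist_force": force on the tool from outside, world axes, zero at the start; "wrist_torque": the same for the moment, N m; "opening": finger opening in m; "finger_force": force on a finger pad.
Only numpy, scipy, OpenCV 4.12 (cv2) and the standard library are available. Lean on these libraries where they do the work, as an engineer would, in place of code of your own. Each camera call takes 0.05 s, during which the arm holds its last target. There are 200 camera calls.

TASK

One of the two power modules has tipped over a rib and is wedged slantwise in its dark steel bay, under the bay's lip. Take it by its black handle, turn it level while it is still down in the bay so that its corners come free, then lift it straight out and stand it upright near the middle of the black mat. Leave the other module seated in its bay.

Things in the scene. Friction and masses are not known exactly. Their poses are not given: they have to be found in the camera images.
- module: The wedged module: steel box 100 (x) x 60 (y) x 64 (z) mm, 0.3-0.6 kg. Black plate handle mid-top: 44 (x) x 14 (y) mm, from 64 to 100 mm above the underside. Origin: centre of underside; z up through the handle. At the start its +x end is high, about 24 degrees off level; the lower edge of its -x end is on the bay's floor, its underside leans on the rib. So tilted it spans 117 mm; level, 100.
- bay: Fixed dark steel bay around it, open on top. Origin: centre of underside, x lengthwise. Inside 119 (x) x 72 (y), walls and floor 4 mm. End walls 108 tall, sides 45. A lip on the -x end wall, 102-108 mm up, juts 8 mm inward: the mouth spans x -51.5 to +59.5 (middle +4). A module over 10 degrees off level jams. Its one rib, an 8 mm bar along y at x +28.5, has its top 31 mm up; the other is missing.
- seated_module: The other, identical module, sitting level on the two ribs of an identical dark steel bay; its handle's top is 131 mm above the bench. It stays where it is.
- mat: Flat black rubber mat fixed on the bench, 200 x 200 x 3 mm; origin at the centre of its underside, top 3 mm higher.

How it is judged:
By the outcome, as a careful person would: the job done as asked, in the order asked, and still so for the second after the job is handed in, with the robot touching nothing.
It also fails if it takes over 48 s, if anything falls off the work surface, if the arm or the gripper's body presses on something with over 40 N, if the wrist force passes 120 N, or if a joint passes its speed limit or range.

## Working session

There is one attempt and no reset: what is moved stays moved. The work goes in short steps, Python scripts to look and compute and a tool call to move; the robot and the scene stay as the last step left them, time stands still between calls to the robot, and variables do not carry over. Pictures are saved under pics/ and viewed, at most 10 in all, crops included, and the job is handed in when it is done.

Besides the shell and the picture viewer there is one more tool, called after ">>>" by a JSON object that holds its "method" and its "body", one argument or row to a line. play_rows: Moves the arm, as the interface text tells. Its arguments: {"type":"object","properties":{"jaw":{"type":"array"},"translation":{"type":"array"},"turn":{"type":"array"},"grip_force":{"type":"number"}},"required":["jaw","translation","turn"]}

```bash
mkdir -p pics; python3 - <<'E'
from workcell import ctrl,get_image
import cv2,numpy as np
s=ctrl.sense();print({k:np.round(v,3).tolist() for k,v in s.items()})
print(ctrl.finger_overhang)
a=[]
for n in("scene","top"):
    d=get_image(n);cv2.imwrite(f"pics/{n}.png",d["pixels"][:,:,::-1]);print(n,{k:np.round(v,3).tolist() for k,v in d.items() if k!="pixels"})
E
```

```text
{'time_s': 0.0, 'joints': [-1.142, 0.379, 1.735, 0.0, 1.028, -0.033], 'qvel': [-0.0, 0.0, 0.001, 0.001, -0.002, -0.0], 'tau': [0.001, -76.372, -43.437, 0.065, 0.043, -0.0], 'tcp_pos': [0.312, -0.626, 0.23], 'eef_rot': [0.973, 0.229, -0.0, -0.001], 'wrist_force': [-0.17, -0.001, 0.162], 'wrist_torque': [0.005, -0.017, 0.016], 'finger_force': 0.0, 'opening': 0.092}
0.017
scene {'fx': 535.063, 'fy': 535.063, 'cx': 279.062, 'cy': 200.918, 'R': [[-0.404, 0.915, 0.01], [0.66, 0.3, -0.689], [-0.633, -0.272, -0.725]], 't': [0.206, -0.309, 1.388]}
top {'fx': 403.597, 'fy': 403.597, 'cx': 275.535, 'cy': 211.002, 'R': [[0.007, -1.0, -0.003], [-0.998, -0.007, -0.055], [0.055, 0.004, -0.998]], 't': [0.009, 0.545, 0.861]}
```

View pics/scene.png

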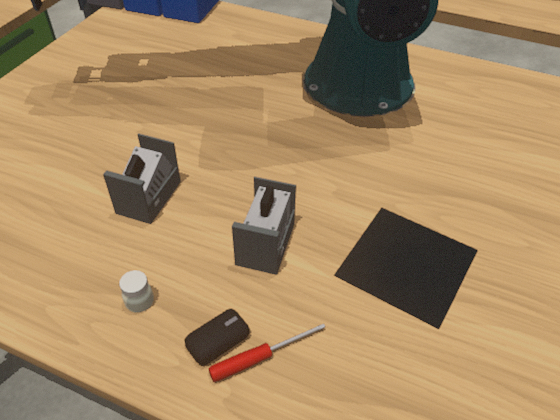

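View pics/top.png

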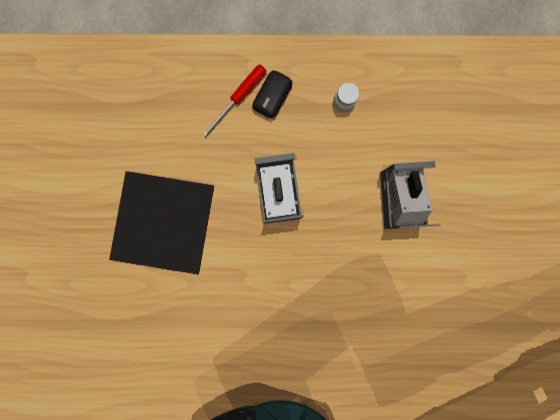

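The scene view shows two bays, one near (145,180) and one near (265,225). In the top view they are at (408,195) and (280,190), and the mat is at (162,222). I'll zoom in to see which module is tilted.

```bash
python3 - <<'E'
import cv2,numpy as np
s=cv2.imread("pics/scene.png");t=cv2.imread("pics/top.png")
r=lambda a:cv2.resize(a,(400,300),interpolation=cv2.INTER_CUBIC)
A=np.vstack([np.hstack([r(s[120:228,73:217]),r(s[170:278,195:339])]),np.hstack([r(t[141:249,340:484]),r(t[141:249,208:352])])])
cv2.imwrite("pics/zoom.png",A)
E
```

```text
(no output)
```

View pics/zoom.png

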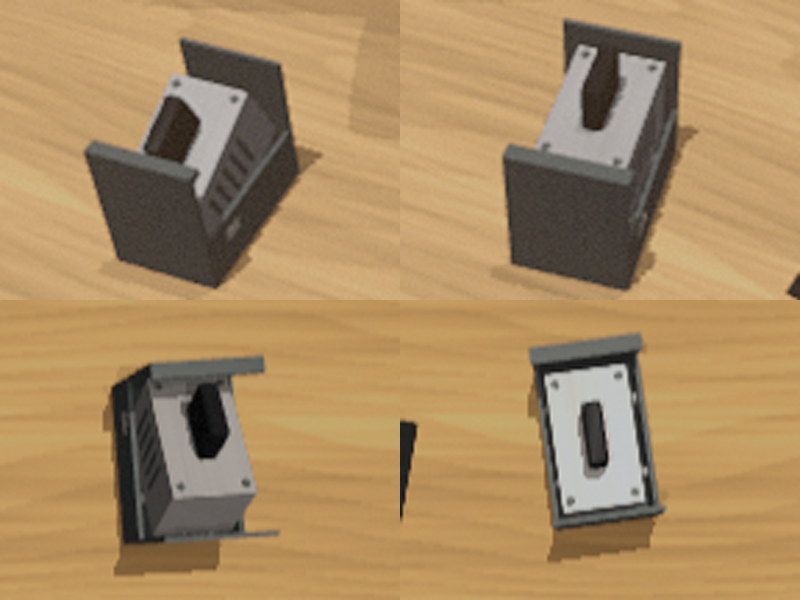

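Top left and bottom left of the zoom show that the robot's-right bay holds the wedged module. Its lip and low end are at the far side, so bay +x points towards the robot. Its rim corners in the top view are near (435.4,161.5), (393.3,164.8) and (440.8,225.6). I'll compute the bay frame, handle and mat positions from these.

```bash
cat > h.py <<'E'
import numpy as np,cv2
from workcell import ctrl,get_image
from scipy.spatial.transform import Rotation as Ro
def ray(d,uv,z):
    "world point at height z seen at pixel uv"
    R,t=np.array(d["R"]),np.array(d["t"]);c=-R.T@t
    v=R.T@np.array([(uv[0]-d["cx"])/d["fx"],(uv[1]-d["cy"])/d["fy"],1])
    return c+v*(z-c[2])/v[2]
def wcam(s,d):
    "wrist calibration turned into R,t"
    T=np.eye(4);T[:3,:3]=Ro.from_quat(s["eef_rot"]).as_matrix();T[:3,3]=s["tcp_pos"]
    M=np.linalg.inv(T@np.array(d["tool_from_camera"]));return dict(d,R=M[:3,:3],t=M[:3,3])
def go(s,goal,yaw):
    "shift in tool axes (cm), then turn (deg) bringing tool x to world yaw"
    R=Ro.from_quat(s["eef_rot"]).as_matrix()
    a=np.degrees(np.arctan2(R[1,0],R[0,0]))
    return np.round(100*R.T@(np.array(goal)-s["tcp_pos"]),2), "tool x yaw",round(a,2),"turn",round(-((yaw-a+90)%180-90),2)
E
python3 - <<'E'
from h import *
d=get_image("top");s=ctrl.sense()
z=.108
fr,fl,nr=[ray(d,p,z)[:2] for p in((435.4,161.5),(393.3,164.8),(440.8,225.6))]
X=nr-fr;yx=np.degrees(np.arctan2(X[1],X[0]));Y=fr-fl;yy=np.degrees(np.arctan2(Y[1],Y[0]))
c=(fl+nr)/2
print(fr,fl,nr,"len",np.linalg.norm(X),np.linalg.norm(Y),"yaw x",yx,"from y",yy,"centre",c)
m=(d["pixels"].max(2)<45).astype(np.uint8);cs,_=cv2.findContours(m,0,2);q=max(cs,key=cv2.contourArea)
r=cv2.minAreaRect(q);print(r,"mat",ray(d,r[0],.003))
a=np.radians(yx);h=np.array([*(c+np.array([np.cos(a),np.sin(a)])*-.0228),.105]);print("handle",h)
print(go(s,h+[0,0,.12],yx))
E
```

```text
[ 0.63890077 -0.29888272] [ 0.63189933 -0.21682777] [ 0.51404786 -0.30743232] len 0.12514529497073007 0.08235311060330812 yaw x -176.08265185548746 from y -85.12297533329398 centre [ 0.5729736  -0.26213004]
((161.6081085205078, 222.35134887695312), (90.09064483642578, 89.59744262695312), 9.462321281433105) mat [0.51931285 0.26275504 0.003     ]
handle [ 0.59572033 -0.26057241  0.105     ]
(array([ 41.72, -20.1 ,   0.56]), 'tool x yaw', np.float64(26.46), 'turn', np.float64(22.55))
```

>>> {"method": "play_rows", "body": {
  "jaw": [0,0,0,0,0,0,0,0],
  "translation": [
    [3.2,-1.55,0],
    [3.2,-1.55,0],
    [3.2,-1.55,0],
    [3.2,-1.55,0],
    [3.2,-1.55,0],
    [3.2,-1.55,0],
    [3.2,-1.55,0],
    [3.2,-1.55,0]
  ],
  "turn": [0,0,0,0,0,0,0,0]
}}

```text
time_s: 0.82
tcp_pos: [0.4865, -0.4, 0.2309]
eef_rot: [0.973, 0.229, -0.0, -0.0]
wrist_force: [0.6, -0.1, 0.2]
opening: 0.0912
finger_force: 0.0
```

>>> {"method": "play_rows", "body": {
  "jaw": [0,0,0,0,0,0,0,0],
  "translation": [
    [3.2,-1.55,0],
    [3.2,-1.55,0],
    [3.2,-1.55,0],
    [3.2,-1.55,0],
    [3.2,-1.5,0],
    [0,0,0],
    [0,0,0],
    [0,0,0]
  ],
  "turn": [0,0,0,0,5.5,5.5,5.5,5.5]
}}

```text
time_s: 1.48
tcp_pos: [0.595, -0.2606, 0.2306]
eef_rot: [0.999, 0.037, -0.0, -0.0]
wrist_force: [-0.2, 0.3, -0.1]
opening: 0.0911
finger_force: 0.0
```

```bash
python3 - <<'E'
from h import *
s=ctrl.sense();d=get_image("wrist");cv2.imwrite("pics/w1.png",d["pixels"][:,:,::-1])
print(s["tcp_pos"],s["time_s"],go(s,[.5957,-.2606,.225],4.2)); print(np.round(d["tool_from_camera"],3).tolist(),d["fx"],d["cx"],d["cy"])
E
```

```text
[ 0.59502137 -0.26058169  0.23061718] 1.4833 (array([0.07, 0.01, 0.56]), 'tool x yaw', np.float64(4.26), 'turn', np.float64(0.06))
[[-0.001, -0.959, -0.284, 0.08], [1.0, -0.001, 0.0, 0.0], [-0.001, -0.284, 0.959, -0.155], [0.0, 0.0, 0.0, 1.0]] 334.4493500223837 277.1702444744192 213.85593830650805
```

View pics/w1.png

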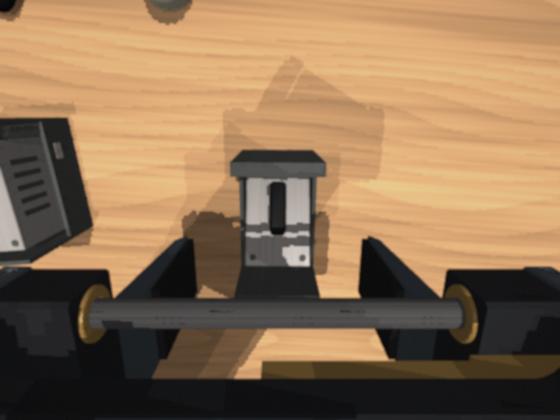

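The wrist view shows the handle at columns 270–285, rows 182–235. It's centred on column 277 and aligned with the tool. I'll check its lengthwise position against the expected tilted geometry.

```bash
python3 - <<'E'
from h import *
s=ctrl.sense();d=wcam(s,get_image("wrist"))
im=d["pixels"].astype(int).sum(2)
print(im[145:300:3,277].tolist())
c=np.array([.573,-.2621]);a=np.radians(184.2);u=np.array([np.cos(a),np.sin(a)])
def pr(x,z):
    X=d["R"]@np.array([*(c+u*x),z])+d["t"];return np.round([d["fx"]*X[0]/X[2]+d["cx"],d["fy"]*X[1]/X[2]+d["cy"]],1)
th=np.radians(24);C,S=np.cos(th),np.sin(th)
L=lambda x,z:(.013+x*C-z*S,.0243+x*S+z*C)
for n,p in dict(ht_far=L(-.022,.1),ht_near=L(.022,.1),hb_near=L(.022,.064),hb_far=L(-.022,.064),top_near=L(.05,.064),top_far=L(-.05,.064),rim_out=(-.0635,.108),lip_in=(-.0515,.108),lipin_b=(-.0515,.102),near_in=(.0595,.108)).items():print(n,np.round(p,4),pr(*p))
E
```

```text
[465, 451, 142, 122, 124, 127, 262, 257, 241, 243, 241, 299, 337, 81, 90, 94, 96, 99, 101, 104, 106, 113, 112, 117, 118, 120, 118, 112, 47, 29, 304, 262, 259, 262, 262, 263, 260, 263, 262, 265, 207, 102, 100, 97, 97, 98, 98, 99, 96, 98, 106, 113]
ht_far [-0.0478  0.1067] [275.9 181.1]
ht_near [-0.0076  0.1246] [276.2 233.2]
hb_near [0.0071 0.0917] [276.4 236. ]
hb_far [-0.0331  0.0738] [276.1 189.7]
top_near [0.0326 0.1031] [276.6 266.4]
top_far [-0.0587  0.0624] [275.9 161.1]
rim_out [-0.0635  0.108 ] [275.7 162.6]
lip_in [-0.0515  0.108 ] [275.8 177. ]
lipin_b [-0.0515  0.102 ] [275.8 175.8]
near_in [0.0595 0.108 ] [276.8 295. ]
```

>>> {"method": "play_rows", "body": {
  "jaw": [0,0,0,0,0,0,0.3,0.6],
  "translation": [
    [0.2,0,3],
    [0,0,3],
    [0,0,3],
    [0,0,2],
    [0,0,1.35],
    [0,0,0],
    [0,0,0],
    [0,0,0]
  ],
  "turn": [0,0,0,0,0,0,0,0],
  "grip_force": 12
}}

```text
time_s: 2.25
tcp_pos: [0.5976, -0.2617, 0.1089]
eef_rot: [0.999, 0.039, 0.001, 0.0]
wrist_force: [0.1, 0.1, 0.3]
opening: 0.0806
finger_force: 0.0
```

>>> {"method": "play_rows", "body": {
  "jaw": [0.8,1,1,1,1,1,1,1],
  "translation": [
    [0,0,0],
    [0,0,0],
    [0,0,0],
    [0,0,0],
    [0,0,0],
    [0,0,0],
    [0,0,0],
    [0,0,0]
  ],
  "turn": [0,0,0,0,0,0,0,0]
}}

```text
time_s: 2.92
tcp_pos: [0.5967, -0.2612, 0.1074]
eef_rot: [0.999, 0.039, -0.0, -0.0]
wrist_force: [-0.1, 0.4, -0.5]
opening: 0.0271
finger_force: 0.0
```

>>> {"method": "play_rows", "body": {
  "jaw": [1,1,1,1,1,1],
  "translation": [
    [0,0,0],
    [0,0,0],
    [0,0,0],
    [0,0,0],
    [0,0,0],
    [0,0,0]
  ],
  "turn": [0,0,0,0,0,0]
}}

```text
time_s: 3.42
tcp_pos: [0.5968, -0.2612, 0.1074]
eef_rot: [0.999, 0.039, 0.0, -0.0]
wrist_force: [1.5, 0.2, -1.2]
opening: 0.0137
finger_force: 12.0
```

Gripped at 13.7 mm. Next comes the levelling arc: the handle goes 2.9 cm towards the robot (tool -x) and about 1.45 cm up.

>>> {"method": "play_rows", "body": {
  "jaw": [1,1,1,1,1,1,1,1],
  "translation": [
    [-0.13,0,-0.11],
    [-0.13,0,-0.11],
    [-0.13,0,-0.11],
    [-0.13,0,-0.11],
    [-0.13,0,-0.11],
    [-0.14,0,-0.11],
    [0,0,0],
    [0,0,0]
  ],
  "turn": [0,0,0,0,0,0,0,0]
}}

```text
time_s: 4.08
tcp_pos: [0.5889, -0.2619, 0.1142]
eef_rot: [0.999, 0.039, 0.0, 0.0]
wrist_force: [3.1, 0.0, -2.7]
opening: 0.0141
finger_force: 12.0
```

```bash
python3 - <<'E'
from h import *
s=ctrl.sense();print(s["tcp_pos"],s["wrist_force"],s["wrist_torque"],s["opening"])
d=get_image("scene")["pixels"][:,:,::-1];w=get_image("wrist")["pixels"][:,:,::-1]
cv2.imwrite("pics/a.png",np.hstack([cv2.resize(d[90:240,60:260],(400,300),interpolation=2),cv2.resize(w[130:310,160:400],(400,300),interpolation=2)]))
E
```

```text
[ 0.58885987 -0.26191898  0.11415777] [ 3.12664118  0.01140336 -2.68819502] [ 0.02814599 -0.66154842 -0.02896852] 0.014123473389537233
```

View pics/a.png

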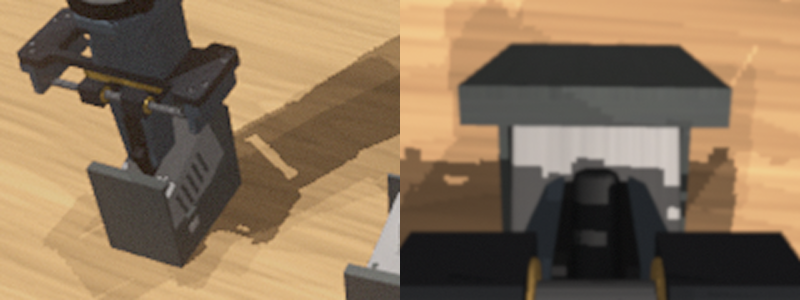

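The fingers hold the handle, with the module side visible in the scene view (left) and the lip in the wrist view (right). Forces are small, so I'll continue the arc.

>>> {"method": "play_rows", "body": {
  "jaw": [1,1,1,1,1,1,1,1],
  "translation": [
    [-0.17,0,-0.08],
    [-0.17,0,-0.08],
    [-0.17,0,-0.08],
    [-0.17,0,-0.07],
    [-0.17,0,-0.07],
    [-0.18,0,-0.07],
    [0,0,0],
    [0,0,0]
  ],
  "turn": [0,0,0,0,0,0,0,0]
}}

```text
time_s: 4.85
tcp_pos: [0.5783, -0.2626, 0.1184]
eef_rot: [0.999, 0.039, -0.0, -0.0]
wrist_force: [2.2, -1.0, -2.5]
opening: 0.0139
finger_force: 12.0
```

>>> {"method": "play_rows", "body": {
  "jaw": [1,1,1,1,1,1,1,1],
  "translation": [
    [-0.17,0,-0.07],
    [-0.17,0,-0.06],
    [-0.18,0,-0.06],
    [-0.18,0,-0.05],
    [-0.18,0,-0.05],
    [-0.18,0,-0.05],
    [0,0,0],
    [0,0,0]
  ],
  "turn": [0,0,0,0,0,0,0,0]
}}

```text
time_s: 5.52
tcp_pos: [0.5677, -0.2635, 0.1219]
eef_rot: [0.999, 0.039, -0.0, -0.0]
wrist_force: [2.5, 0.4, -3.0]
opening: 0.0138
finger_force: 12.0
```

```bash
python3 - <<'E'
from h import *
s=ctrl.sense();print(s["tcp_pos"],s["wrist_force"],s["wrist_torque"],s["opening"])
d=get_image("scene")["pixels"][:,:,::-1];w=get_image("top")["pixels"][:,:,::-1]
cv2.imwrite("pics/b.png",np.hstack([cv2.resize(d[140:230,90:210],(400,300),interpolation=2),cv2.resize(w[145:250,360:500],(400,300),interpolation=2)]))
E
```

```text
[ 0.56772249 -0.26346186  0.12186835] [ 2.45616404  0.42680999 -3.01809263] [-0.00814855 -0.33401845 -0.0114698 ] 0.013771880595243865
```

View pics/b.png

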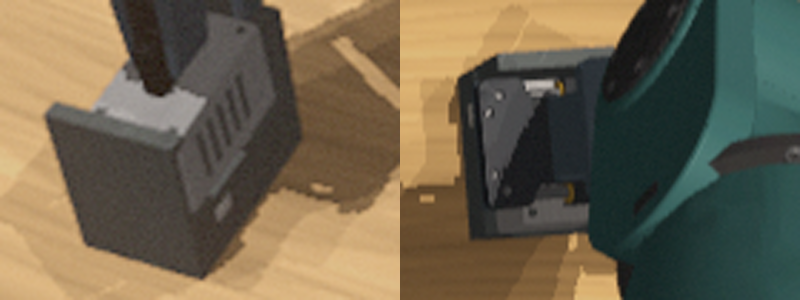

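The scene crop shows the module nearly level, with its far top corner at about (240,25) in the crop and its near edge over the lip wall. I'll enlarge it to measure the remaining tilt.

```bash
python3 - <<'E'
from h import *
d=get_image("scene")["pixels"][:,:,::-1]
cv2.imwrite("pics/c.png",cv2.resize(d[138:202,130:190],(750,800))[:600])
cv2.imwrite("pics/c.png",cv2.resize(np.clip(d[138:200,125:190].astype(float)*1.4,0,255).astype(np.uint8),(629,600),interpolation=cv2.INTER_CUBIC))
E
```

```text
(no output)
```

View pics/c.png

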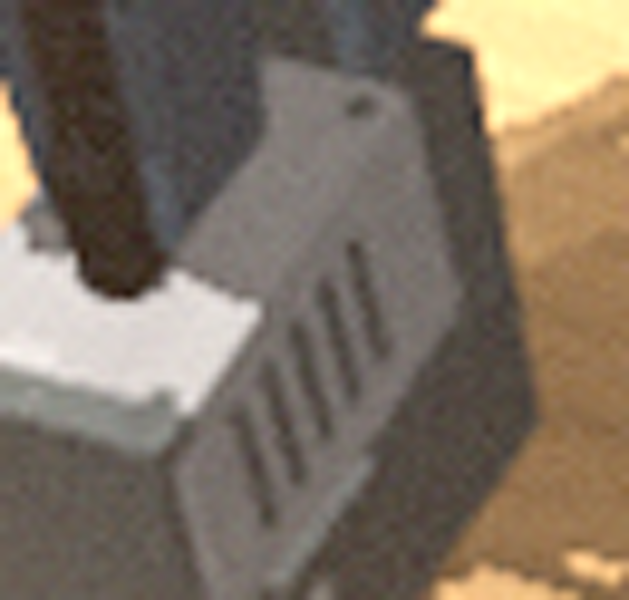

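The top edge of the module's +y side runs from (190,410) to the far corner (410,95) in this crop. I'll cast rays from these onto the side's vertical plane.

```bash
python3 - <<'E'
from h import *
d=get_image("scene");R,t=np.array(d["R"]),np.array(d["t"]);c=-R.T@t
a=np.radians(184.2);u=np.array([np.cos(a),np.sin(a),0]);n=np.array([np.sin(a),-np.cos(a),0])
o=np.array([.573,-.2621,0])
if n[1]<0:n=-n
s=ctrl.sense();off=n@(s["tcp_pos"]-o)+.030
P=[]
for q in((190,410),(262,315),(410,95),(460,290),(355,245),(385,355),(235,410),(268,520)):
    uv=(125+q[0]/9.677-.5+.05,138+q[1]/9.677-.45)
    v=R.T@np.array([(uv[0]-d["cx"])/d["fx"],(uv[1]-d["cy"])/d["fy"],1])
    X=c+v*((off-n@(c-o))/(n@v));P.append([u@(X-o),X[2]]);print(q,np.round(np.array(P[-1])*1000,1))
P=np.array(P)
for i,j in((0,2),(3,2),(5,4),(7,6)):
    w=P[j]-P[i];print(np.degrees(np.arctan2(w[1],w[0])))
print(off)
E
```

```text
(190, 410) [-40.2  93.4]
(262, 315) [-12.   93.5]
(410, 95) [51.  99.2]
(460, 290) [56. 41.]
(355, 245) [22.6 82.5]
(385, 355) [25.2 49.5]
(235, 410) [-26.8  81.1]
(268, 520) [-24.5  48.2]
3.686940027344748
94.86825418329182
94.61692385793226
94.06893896242482
0.029114366796085943
```

About 4° is left, with the +x end still clear of its wall. I'll raise it slightly, nudge the lower +x corner against the end wall to take out the rest, and come back.

>>> {"method": "play_rows", "body": {
  "jaw": [1,1,1,1,1,1,1,1],
  "translation": [
    [-0.12,0,-0.1],
    [-0.12,0,-0.1],
    [-0.12,0,0],
    [-0.12,0,0],
    [-0.12,0,0],
    [-0.12,0,0],
    [-0.12,0,0],
    [0,0,0]
  ],
  "turn": [0,0,0,0,0,0,0,0]
}}

```text
time_s: 6.38
tcp_pos: [0.5605, -0.2643, 0.1245]
eef_rot: [0.999, 0.039, 0.001, 0.0]
wrist_force: [8.2, 1.5, -2.3]
opening: 0.0139
finger_force: 12.0
```

>>> {"method": "play_rows", "body": {
  "jaw": [1,1,1,1,1,1,1,1],
  "translation": [
    [0.17,0,0],
    [0.17,0,0],
    [0.17,0,0],
    [0.17,0,0],
    [0.17,0,0],
    [0,0,0],
    [0,0,0],
    [0,0,0]
  ],
  "turn": [0,0,0,0,0,0,0,0],
  "grip_force": 30
}}

```text
time_s: 7.05
tcp_pos: [0.568, -0.2634, 0.1238]
eef_rot: [0.999, 0.039, -0.0, -0.0]
wrist_force: [-0.0, 0.8, -4.2]
opening: 0.0142
finger_force: 30.0
```

```bash
python3 - <<'E'
from h import *
s=ctrl.sense();print(s["tcp_pos"],s["wrist_force"],s["wrist_torque"],s["opening"])
d=get_image("scene")["pixels"][:,:,::-1]
cv2.imwrite("pics/e.png",cv2.resize(np.clip(d[138:200,125:190].astype(float)*1.4,0,255).astype(np.uint8),(629,600),interpolation=cv2.INTER_CUBIC))
E
```

```text
[ 0.56802281 -0.26341196  0.1238259 ] [-0.0063289   0.84901183 -4.23389084] [-0.02785315  0.01553575  0.00057962] 0.014212094379932599
```

View pics/e.png

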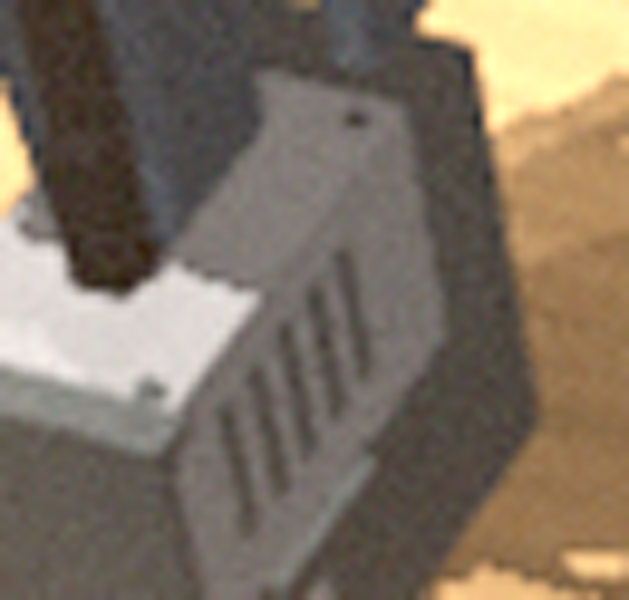

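It's now level: the top edge runs (190,405)–(405,112), and it hangs free with 4.2 N of weight and no side force. I'll lift it straight out.

>>> {"method": "play_rows", "body": {
  "jaw": [1,1,1,1,1,1,1,1],
  "translation": [
    [0,0,-0.6],
    [0,0,-1.2],
    [0,0,-1.6],
    [0,0,-1.6],
    [0,0,-1.6],
    [0,0,-1.6],
    [0,0,-1.6],
    [0,0,-1.6]
  ],
  "turn": [0,0,0,0,0,0,0,0]
}}

```text
time_s: 7.77
tcp_pos: [0.5682, -0.2635, 0.2401]
eef_rot: [0.999, 0.039, 0.0, 0.0]
wrist_force: [-0.4, -0.7, -4.2]
opening: 0.0136
finger_force: 30.0
```

>>> {"method": "play_rows", "body": {
  "jaw": [1,1,1,1,1,1],
  "translation": [
    [0,0,-1.6],
    [0,0,-1.2],
    [0,0,-0.6],
    [0,0,0],
    [0,0,0],
    [0,0,0]
  ],
  "turn": [0,0,0,0,0,0]
}}

```text
time_s: 8.27
tcp_pos: [0.5677, -0.2633, 0.271]
eef_rot: [0.999, 0.039, -0.001, -0.0]
wrist_force: [0.4, -0.4, -3.6]
opening: 0.0138
finger_force: 30.0
```

```bash
python3 - <<'E'
from h import *
s=ctrl.sense();print(s["tcp_pos"],s["wrist_force"],s["wrist_torque"],s["opening"])
print(go(s,[.519,.263,s["tcp_pos"][2]],4.2))
E
```

```text
[ 0.56769656 -0.2632563   0.27102725] [ 0.40528165 -0.42855286 -3.56683873] [ 0.06163356  0.0267846  -0.01987792] 0.013754470584778996
(array([-7.700e-01, -5.284e+01,  4.000e-02]), 'tool x yaw', np.float64(4.46), 'turn', np.float64(0.26))
```

>>> {"method": "play_rows", "body": {
  "jaw": [1,1,1,1,1,1,1,1],
  "translation": [
    [0,-1,0],
    [0,-2,0],
    [0,-3,0],
    [0,-3,0],
    [0,-3,0],
    [0,-3,0],
    [0,-3,0],
    [0,-3,0]
  ],
  "turn": [0,0,0,0,0,0,0,0]
}}

```text
time_s: 8.93
tcp_pos: [0.5509, -0.0522, 0.2712]
eef_rot: [0.999, 0.039, -0.001, -0.0]
wrist_force: [0.5, -0.2, -3.3]
opening: 0.014
finger_force: 30.0
```

>>> {"method": "play_rows", "body": {
  "jaw": [1,1,1,1,1,1,1,1],
  "translation": [
    [0,-3,0],
    [0,-3,0],
    [0,-3,0],
    [0,-3,0],
    [0,-3,0],
    [0,-3,0],
    [0,-3,0],
    [0,-3,0]
  ],
  "turn": [0,0,0,0,0,0,0,0]
}}

```text
time_s: 9.6
tcp_pos: [0.5321, 0.1869, 0.2713]
eef_rot: [0.999, 0.039, -0.0, 0.0]
wrist_force: [1.3, -0.1, -2.7]
opening: 0.0135
finger_force: 30.0
```

>>> {"method": "play_rows", "body": {
  "jaw": [1,1,1,1,1,1,1,1],
  "translation": [
    [-0.3,-3,0],
    [-0.3,-2.5,0],
    [-0.2,-1.5,0],
    [0,-0.8,0],
    [0,0,0],
    [0,0,0],
    [0,0,0],
    [0,0,0]
  ],
  "turn": [0,0,0,0,0,0,0,0]
}}

```text
time_s: 10.27
tcp_pos: [0.5192, 0.2614, 0.2718]
eef_rot: [0.999, 0.038, -0.0, 0.0]
wrist_force: [0.3, 0.4, -2.4]
opening: 0.0139
finger_force: 30.0
```

```bash
python3 - <<'E'
from h import *
s=ctrl.sense();print(s["tcp_pos"],s["wrist_force"],s["wrist_torque"],s["opening"])
print(go(s,[.519,.263,s["tcp_pos"][2]],4.2))
d=get_image("scene")["pixels"][:,:,::-1]
cv2.imwrite("pics/f.png",cv2.resize(d[100:340,240:560],(800,600),interpolation=cv2.INTER_CUBIC))
E
```

```text
[0.51922278 0.26142133 0.27180784] [ 0.28745313  0.38039867 -2.35633267] [0.01472647 0.028661   0.00805512] 0.01386146584366133
(array([-0.01, -0.16, -0.  ]), 'tool x yaw', np.float64(4.4), 'turn', np.float64(0.2))
```

View pics/f.png

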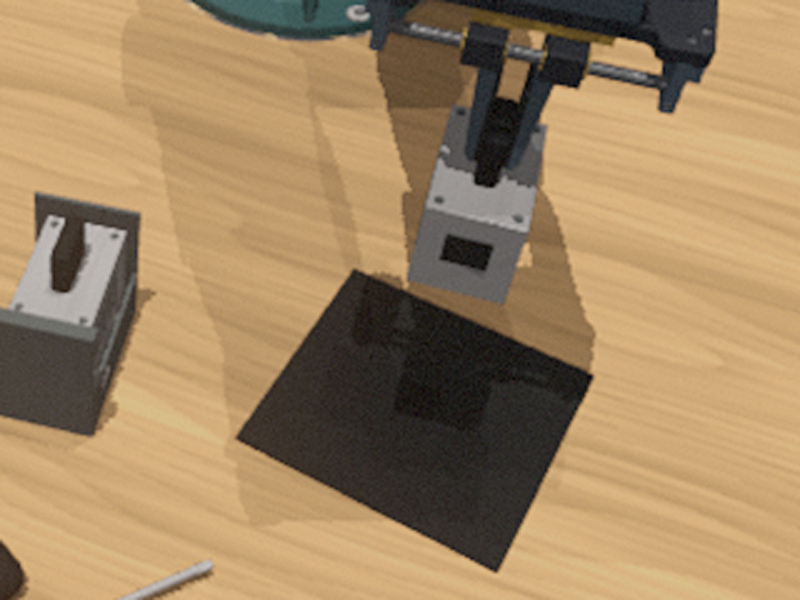

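It's held level above the mat, and the other module is still seated on the left. I'll lower it.

>>> {"method": "play_rows", "body": {
  "jaw": [1,1,1,1,1,1,1,1],
  "translation": [
    [0,-0.2,0],
    [0,0,2],
    [0,0,3],
    [0,0,3],
    [0,0,3],
    [0,0,2.5],
    [0,0,2],
    [0,0,0.7]
  ],
  "turn": [0,0,0,0,0,0,0,0]
}}

```text
time_s: 10.98
tcp_pos: [0.5177, 0.2634, 0.1071]
eef_rot: [0.999, 0.039, -0.002, 0.001]
wrist_force: [-1.2, -0.1, -5.1]
opening: 0.0139
finger_force: 30.0
```

>>> {"method": "play_rows", "body": {
  "jaw": [1,1,1,1,1,1],
  "translation": [
    [0,0,0.2],
    [0,0,0.2],
    [0,0,0.2],
    [0,0,0.1],
    [0,0,0],
    [0,0,0]
  ],
  "turn": [0,0,0,0,0,0]
}}

```text
time_s: 11.48
tcp_pos: [0.5193, 0.2645, 0.1036]
eef_rot: [0.999, 0.039, 0.0, -0.0]
wrist_force: [0.1, 0.1, -4.0]
opening: 0.0137
finger_force: 30.0
```

>>> {"method": "play_rows", "body": {
  "jaw": [1,1,1,1,1,1],
  "translation": [
    [0,0,0.15],
    [0,0,0.15],
    [0,0,0.1],
    [0,0,0.1],
    [0,0,0],
    [0,0,0]
  ],
  "turn": [0,0,0,0,0,0]
}}

```text
time_s: 11.98
tcp_pos: [0.5189, 0.2643, 0.0978]
eef_rot: [0.999, 0.039, -0.0, 0.0]
wrist_force: [0.1, -0.2, -3.7]
opening: 0.0139
finger_force: 30.0
```

>>> {"method": "play_rows", "body": {
  "jaw": [1,1,1,1,1],
  "translation": [
    [0,0,0.1],
    [0,0,0.1],
    [0,0,0.05],
    [0,0,0],
    [0,0,0]
  ],
  "turn": [0,0,0,0,0]
}}

```text
time_s: 12.4
tcp_pos: [0.5189, 0.2643, 0.0954]
eef_rot: [0.999, 0.039, -0.0, 0.0]
wrist_force: [-0.2, -0.6, -3.4]
opening: 0.0141
finger_force: 30.0
```

>>> {"method": "play_rows", "body": {
  "jaw": [1,1,1,1],
  "translation": [
    [0,0,0.1],
    [0,0,0.1],
    [0,0,0],
    [0,0,0]
  ],
  "turn": [0,0,0,0]
}}

```text
time_s: 12.73
tcp_pos: [0.5191, 0.2644, 0.0935]
eef_rot: [0.999, 0.039, 0.0, -0.0]
wrist_force: [1.0, 0.2, -1.7]
opening: 0.0139
finger_force: 30.0
```

>>> {"method": "play_rows", "body": {
  "jaw": [1,1,1,1],
  "translation": [
    [0,0,0.05],
    [0,0,0.05],
    [0,0,0],
    [0,0,0]
  ],
  "turn": [0,0,0,0]
}}

```text
time_s: 13.07
tcp_pos: [0.5194, 0.2645, 0.0933]
eef_rot: [0.999, 0.039, 0.0, -0.0]
wrist_force: [-3.0, -2.2, 12.1]
opening: 0.014
finger_force: 30.0
```

The module is on the mat, so I'll release and retreat.

>>> {"method": "play_rows", "body": {
  "jaw": [0.8,0.7,0.6,0.5,0.4,0.4,0.4,0.4],
  "translation": [
    [0,0,0],
    [0,0,0],
    [0,0,0],
    [0,0,0],
    [0,0,0],
    [0,0,0],
    [0,0,0],
    [0,0,0]
  ],
  "turn": [0,0,0,0,0,0,0,0]
}}

```text
time_s: 13.73
tcp_pos: [0.5189, 0.2643, 0.0924]
eef_rot: [0.999, 0.039, -0.0, 0.0]
wrist_force: [-0.4, 0.4, -0.2]
opening: 0.0548
finger_force: 0.0
```

>>> {"method": "play_rows", "body": {
  "jaw": [0.4,0.4,0.4,0.4,0.4,0.4,0.4,0.4],
  "translation": [
    [0,0,-0.5],
    [0,0,-1],
    [0,0,-2],
    [0,0,-3],
    [0,0,-3],
    [0,0,-3],
    [0,0,-2],
    [0,0,0]
  ],
  "turn": [0,0,0,0,0,0,0,0]
}}

```text
time_s: 14.4
tcp_pos: [0.5209, 0.2652, 0.2431]
eef_rot: [0.999, 0.039, 0.003, -0.001]
wrist_force: [0.4, -0.5, 0.7]
opening: 0.0544
finger_force: 0.0
```

```bash
python3 - <<'E'
from h import *
d=get_image("scene")["pixels"][:,:,::-1]
cv2.imwrite("pics/g.png",cv2.resize(d[100:340,240:560],(800,600),interpolation=cv2.INTER_CUBIC))
E
```

```text
(no output)
```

View pics/g.png

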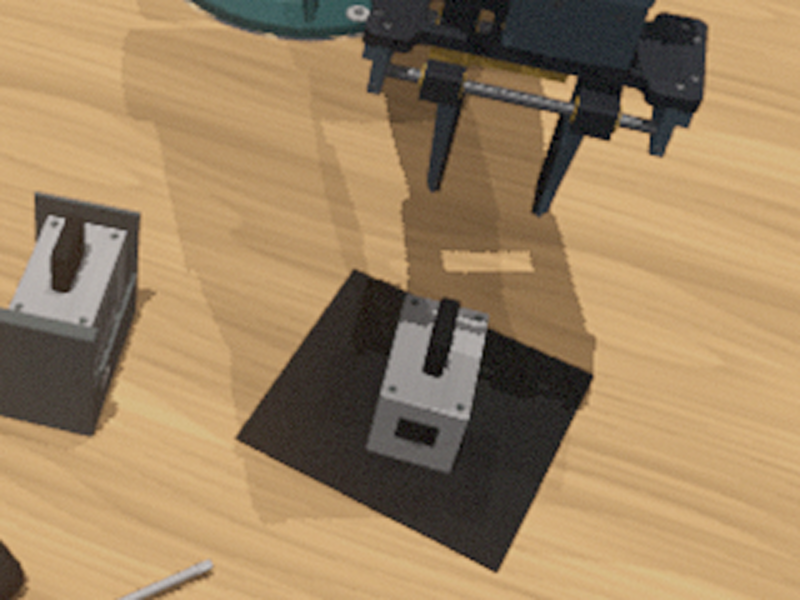

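The module stands upright in the middle of the mat, around (430,390). The other module is still seated, and the gripper is clear.

```bash
python3 -c "
from workcell import ctrl
print(ctrl.job_done())"
```

```text
the job is handed in; nothing more can be done
None
```

The wedged module was levelled in its bay, lifted straight out and set upright near the middle of the mat; the other module is still seated, and the job was handed in at about 14.5 s.

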